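# Pack the serving trolley: sort the tabletop pieces and set the transport lock

## Robot

A 6-joint arm with a two-finger parallel gripper is mounted at the origin on the work surface. World frame = base frame: x ahead of the robot, y to its left, z up, the work surface at z = 0. Lengths are in m, angles in rad, forces in N, time in s.
With the tool pointing down it reaches from about 0.3 to 0.775 m from the base axis. Payload 14.6 kg.
Tool frame: the origin (TCP) lies on the centre line of the jaws, within the pads' length; the fingertips stand ctrl.tcp_to_tips ahead of it and the grasp point (between the pads) lies 2 mm behind it (ctrl.tcp_to_tips is the distance from the TCP to the fingertips, in m); z points along the fingers, y is the line along which they close (so a half turn about z gives the same grasp; the last joint's range is limited). The gripper opens to 94 mm and grips with 3 to 60 N. Pads are 16 mm wide; open, the fingers measure 119 mm over their backs; the gripper's body (75 mm by 177 mm) begins 78 mm behind the grasp point.
Start: joints at [1.101, 0.3, 1.521, -0, 1.321, -0.067], TCP at [0.216, 0.506, 0.222] pointing down, gripper open.
Joint ranges: [-3.03, 3.03], [-0.79, 2.21], [0.23, 2.52], [-1.04, 4.18], [0, 3.07], [-2.55, 2.55]. Speed limits (rad/s): [2.22, 2.22, 2.57, 3.14, 3.14, 3.14].

## Interface

Orientations are given as [roll, pitch, yaw] about the fixed x, y, z axes, in that order (R = Rz(yaw) Ry(pitch) Rx(roll)).
In Python, from station import telemetry, viewer, hand_in, ctrl gives the robot as it stands.
- The arm moves only by the tool step_arm, never from a script. Its argument "plan" is a list of rows, each an object of numbers: "dx", "dy", "dz": the shift along the tool's x, y, z scaled (see below); "rx", "ry", "rz": the turn, a rotation vector about the tool's x, y, z scaled (see below); "claw": the closure, from 0 (fully open) to 1 (shut). In form: [{"dx": .., "dy": .., "dz": .., "rx": .., "ry": .., "rz": .., "claw": ..}, ...]. A call has 1 to 10 rows; each row shifts and turns the commanded pose from where the row before left it, along the tool's axes as they then stand; what a row does not reach is not made up. The controller multiplies each number of a shift by 0.1 m and each number of a turn by 90 degrees. A row lasts 1/10 s, in which the tool goes at most 50 mm and 8.59 degrees, less where a joint would pass 70% of its speed; a pose out of reach is approached as far as the arm can. A call with a number of a shift or a turn outside -1 to 1 is refused whole. A call with a gripper value outside its range is refused whole. The fingers move at their own pace and stop on an object; "grip_force" is the grip in N (left out, the last holds). Time passes only in rows, so rows that do not move let the fingers close. It gives the time, the measured TCP pose, the force, the opening and the grip force at its end, in the units of the state.
- telemetry.get_obs(): the state, without advancing time (a new reading comes with each control period).
- viewer.camera(name): name is "scene" or "top" or "wrist"; returns a dict with "img" (480x640x3 uint8, red, green, blue), "z_map" (480x640 float32, m along the optical axis (not along the pixel's ray), 0 where there is no reading), "fx", "fy", "cx", "cy" (pixels), "R" (3x3) and "t" (3): a world point X has camera coordinates R X + t; the wrist camera has in their place "tool_from_camera" (4x4, takes a point from camera to tool coordinates, whose origin is the TCP and whose axes are the flange's). Camera axes: x right, y down, z forward; pixel columns grow to the right and rows downward; lengths in m; the calibration is good to about 2 mm. A picture is of the moment at which its call begins: read the wrist's pose just before it.
- hand_in(): hands the job in; it is judged then, once.
Trained networks look in a picture, given as the dict that the camera call returned (one of the last four; its "shot" number tells which), for a name from the list of things; names that differ only in an ending like _2 or _b are one class to them, and where a whole thing is asked for, a point or a joint stands for the part that bears it (a point fixed in the world has none). Each returns a list of dicts, best first, with "score" (0 to 1); they miss things now and then, are a little off and sometimes report something else, mostly with a low value. They report only what shows in the picture. A call takes as long as a camera call.
- viewer.recognise(target, picture): "rect" ([left, top, right, bottom] in pixels, round what is visible of it).
The state is a dict: "time_s": time; "qpos": joint angles; "joint_vel": joint speeds; "tau": joint torques, N m; "ee_pos": TCP position; "eef_rot": TCP orientation; "force": force on the tool from outside, world axes, zero at the start; "moment": the same for the moment, N m; "grip_width": finger opening in m; "grip_force": force on a finger pad.
Only numpy, scipy, OpenCV 4.12 (cv2) and the standard library are available. Lean on these libraries where they do the work, as an engineer would, in place of code of your own. Each camera call takes 0.05 s, during which the arm holds its last target. There are 200 camera calls.

## Task

Pack the serving trolley for wheeling away: stand the two round salt shakers upright in the round steel tub and the loose square toothpick box upright in the square steel pan beside the one that is already there, so that all four stand flat on the floors of their containers. Then slide the black grip of the transport lock, in front of the containers, fully across to its end stop so that the bolt goes home in its keeper. Leave the lock until everything is sorted, and leave the other tableware where it stands.

Things in the scene. Friction and masses are not known exactly. Their poses are not given: they have to be found in the camera images.
- shaker0: Salt shaker: plain steel ROUND cylinder, 42 mm diameter, 84 mm tall, straight-sided up to 64 mm, domed top with tiny holes; about 110 g, stands upright. Origin: centre of its underside, z up its axis.
- shaker1: Salt shaker: plain steel ROUND cylinder, 42 mm diameter, 84 mm tall, straight-sided up to 64 mm, domed top with tiny holes; about 110 g, stands upright. Origin: centre of its underside, z up its axis.
- picks0: Toothpick box: plain steel SQUARE box, 42 x 42 mm, straight sides up to 64 mm, then a 36 x 36 mm lid up to 70 mm; about 110 g, stands upright. Origin: centre of its underside, x and y normal to its side faces, z up.
- picks1: Toothpick box: plain steel SQUARE box, 42 x 42 mm, straight sides up to 64 mm, then a 36 x 36 mm lid up to 70 mm; about 110 g, stands upright. Origin: centre of its underside, x and y normal to its side faces, z up. This one already stands in the square pan at the start, near the pan's +y side.
- tub: Round open steel tub standing on the cradle, fixed: inner diameter about 126 mm at the floor, 132 mm at the rim, outer 138 mm, wall 3 mm, rim 40 mm above its underside, floor 4 mm thick. Origin: centre of its underside (8 mm above the table). It may stand at either end of the cradle.
- pan: Square open steel pan standing on the cradle, fixed: inside 130 x 130 mm, outside 136 x 136 mm, wall 3 mm, rim 40 mm above its underside, floor 3 mm thick. Origin: centre of its underside (8 mm above the table); x and y parallel to its sides. It may stand at either end of the cradle.
- cradle: Aluminium carrying cradle, fixed: plate 8 mm thick, 320 mm along its y, reaching from 150 mm in front (its -x side, towards the robot) to 85 mm behind its origin. Origin: on the table, midway between the two containers, which stand about 80 mm either side along its y. The transport lock runs on its front strip, 118 mm in front of the origin.
- lock_grip (a point): Point on the axis of the transport lock's black grip, 51 mm above the table, 15 mm below the grip's top (top at about 67 mm). The grip is an upright block, 16 mm along the cradle's y (pinch it across this), 24 mm along the cradle's x, free from 29 mm above the table upwards. It rides on a steel carriage with a bolt and slides along the cradle's +y.
- lock (a joint): Travel of the transport lock in m: 0 = fully open (at the cradle's -y end), grows as the grip slides along the cradle's +y; 0.090 = end stop, bolt home in the keeper at the +y end. Starts between 0 and 0.030. Stiff slide, about 2.5 N.
- dip_bowl: Small white dip bowl, 56 mm diameter, 26 mm tall, among the things to be sorted. Bystander, loose: leave alone. Origin: centre of its underside.
- tumbler: Open steel drinking tumbler, wider than a shaker: 64 mm diameter at the top, 85 mm tall, standing among the things to be sorted but not one of the things to be sorted. Bystander, loose: leave alone. Origin: centre of its underside.
- spoon: Serving spoon with a wooden handle, lying flat, 170 mm long along its x. Bystander, loose: leave alone. Origin: centre of its underside.
- soup_bowl: White soup bowl, 130 mm diameter, 60 mm tall. Bystander, loose: leave alone. Origin: centre of its underside.
- oval_dish: Oblong white serving dish, 75 x 170 mm, 28 mm tall. Bystander, loose: leave alone. Origin: centre of its underside.
- plate: White side plate, 140 mm diameter, 18 mm tall. Bystander, loose: leave alone. Origin: centre of its underside.

How it is judged:
By the outcome, as a careful person would: the job done as asked, in the order asked, and still so for the second after the job is handed in, with the robot touching nothing.
It also fails if it takes over 72 s, if anything falls off the work surface, if the arm or the gripper's body presses on something with over 40 N, if the wrist force passes 120 N, or if a joint passes its speed limit or range.

## Working session

There is one attempt and no reset: what is moved stays moved. The work goes in short steps, Python scripts to look and compute and a tool call to move; the robot and the scene stay as the last step left them, time stands still between calls to the robot, and variables do not carry over. Pictures are saved under pics/ and viewed, at most 10 in all, crops included, and the job is handed in when it is done.

Besides the shell and the picture viewer there is one more tool, called after "Request:" by a JSON object that holds its "method" and its "body", one argument or row to a line. step_arm: Moves the arm, as the interface text tells. Shifts and turns lie within -1 to 1; 1 stands for 0.1 m of shift or 90 degrees of turn. Its arguments: {"type":"object","properties":{"plan":{"type":"array"},"grip_force":{"type":"number"}},"required":["plan"]}

```bash
mkdir -p pics; ls
cat > h.py <<'E'
import numpy as np, cv2
from station import telemetry, viewer, ctrl
def cloud(p):
    z=p["z_map"]; v,u=np.mgrid[:480,:640]
    c=np.stack([(u-p["cx"])/p["fx"]*z,(v-p["cy"])/p["fy"]*z,z],-1)
    return (c-p["t"])@p["R"]   # R^T(c-t)
def rpy(r):
    from scipy.spatial.transform import Rotation as Ro
    return Ro.from_euler('xyz',r).as_matrix()
def wcloud(p,o):
    z=p["z_map"]; v,u=np.mgrid[:480,:640]
    c=np.stack([(u-p["cx"])/p["fx"]*z,(v-p["cy"])/p["fy"]*z,z],-1)
    T=np.array(p["tool_from_camera"]); t=c@T[:3,:3].T+T[:3,3]
    return t@rpy(o["eef_rot"]).T+np.array(o["ee_pos"])
E
python3 - <<'E'
from h import *
o=telemetry.get_obs(); print({k:np.round(v,3) for k,v in o.items()}, ctrl.tcp_to_tips)
p=viewer.camera("top"); cv2.imwrite("pics/top.png",p["img"][...,::-1])
W=cloud(p)
for n in "shaker0 picks0 tub pan cradle lock_grip dip_bowl tumbler spoon soup_bowl oval_dish plate".split():
    for d in viewer.recognise(n,p)[:4]:
        if d["score"]<.2: continue
        l,t,r,b=[int(x) for x in d["rect"]]
        w=W[t:b,l:r].reshape(-1,3); w=w[p["z_map"][t:b,l:r].ravel()>0]
        top=np.percentile(w[:,2],95); m=w[w[:,2]>top-.012]
        print(n,round(d["score"],2),(l,t,r,b),"top",round(top,3),np.round((m.min(0)+m.max(0))/2,3), "ext",np.round(np.ptp(m,axis=0),3))
E
```

```text
pics
{'time_s': np.float64(0.0), 'qpos': array([ 1.101,  0.3  ,  1.522,  0.   ,  1.321, -0.067]), 'joint_vel': array([-0.   , -0.001, -0.003, -0.001, -0.002, -0.001]), 'tau': array([ 2.0000e-03, -5.3180e+01, -3.5275e+01,  7.1000e-02,  2.4000e-02,
       -0.0000e+00]), 'ee_pos': array([0.215, 0.506, 0.222]), 'eef_rot': array([-3.14 , -0.   ,  2.739]), 'force': array([0.587, 0.16 , 0.097]), 'moment': array([0.068, 0.026, 0.01 ]), 'grip_force': np.float64(0.0), 'grip_width': np.float64(0.094)} 0.017
shaker0 0.73 (328, 288, 344, 307) top 0.085 [ 0.439 -0.1    0.081] ext [0.033 0.026 0.014]
shaker0 0.66 (475, 295, 491, 367) top 0.02 [ 0.352 -0.453  0.018] ext [0.166 0.044 0.019]
picks0 0.97 (408, 272, 437, 295) top 0.072 [ 0.465 -0.301  0.069] ext [0.045 0.055 0.017]
picks0 0.73 (372, 155, 445, 188) top 0.028 [ 0.748 -0.276  0.027] ext [0.085 0.173 0.02 ]
picks0 0.7 (169, 237, 192, 263) top 0.083 [0.555 0.268 0.079] ext [0.045 0.046 0.016]
tub 0.95 (230, 216, 291, 272) top 0.046 [0.567 0.078 0.045] ext [0.134 0.134 0.021]
pan 0.73 (164, 214, 229, 278) top 0.078 [0.555 0.269 0.077] ext [0.
[... 299 characters left out ...]
85, 260, 304) top 0.066 [0.447 0.1   0.065] ext [0.024 0.016 0.016]
dip_bowl 0.68 (367, 245, 388, 269) top 0.027 [ 0.53  -0.199  0.023] ext [0.047 0.05  0.016]
tumbler 0.64 (309, 132, 359, 181) top 0.059 [ 0.778 -0.095  0.057] ext [0.121 0.119 0.02 ]
tumbler 0.6 (405, 213, 437, 239) top 0.085 [ 0.602 -0.297  0.081] ext [0.06  0.063 0.016]
spoon 0.66 (470, 295, 492, 370) top 0.019 [ 0.351 -0.452  0.017] ext [0.168 0.05  0.02 ]
soup_bowl 0.6 (307, 129, 360, 184) top 0.059 [ 0.774 -0.095  0.057] ext [0.129 0.124 0.019]
oval_dish 0.63 (369, 153, 443, 189) top 0.028 [ 0.748 -0.276  0.026] ext [0.089 0.175 0.02 ]
plate 0.91 (226, 136, 278, 189) top 0.018 [0.777 0.11  0.015] ext [0.137 0.129 0.017]
```

View pics/top.png

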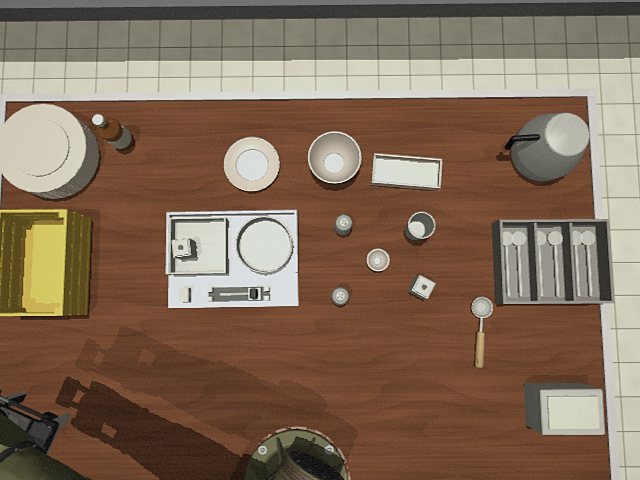

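The top view shows the pan (200,245), tub (265,245), lock grip (253,293), shakers (344,224) and (341,296), picks0 (423,287), tumbler (420,226) and dip bowl (378,260). Next I'll get the finer geometry.

Run:
```python
from h import *
ps=[viewer.camera("top") for _ in range(3)]
p=ps[-1]; W=cloud(p)
def sel(x0,x1,y0,y1,z0,z1):
    w=W.reshape(-1,3); return w[(w[:,0]>x0)&(w[:,0]<x1)&(w[:,1]>y0)&(w[:,1]<y1)&(w[:,2]>z0)&(w[:,2]<z1)]
def rep(n,m):
    (c,s,a)=cv2.minAreaRect(m[:,:2].astype(np.float32)); print(n,len(m),"mean",np.round(m.mean(0),4),"rect",np.round(c,4),np.round(s,3),round(a,1))
rep("shNear",sel(.40,.48,-.14,-.06,.055,.1))
rep("shFar",sel(.56,.65,-.15,-.06,.055,.1))
rep("picks0",sel(.42,.51,-.35,-.25,.05,.1))
rep("picks1",sel(.5,.62,.22,.32,.056,.1))
rep("grip",sel(.42,.48,.05,.2,.055,.1))
rep("pan rim",sel(.46,.66,.155,.34,.042,.053))
rep("tub rim",sel(.46,.66,-.01,.155,.042,.053))
rep("cradle",sel(.35,.70,-.05,.36,.004,.012))
rep("tumbler",sel(.54,.67,-.36,-.23,.06,.1))
rep("dip",sel(.48,.58,-.25,-.15,.015,.1))
print(np.round(sel(.40,.48,.13,.34,.015,.06)[::12],3).tolist()[:15])
cv2.imwrite("pics/z.png",cv2.resize(p["img"][200:315,160:450,::-1],None,fx=2.7,fy=2.7,interpolation=cv2.INTER_CUBIC))
```

```text
shNear 257 mean [ 0.4398 -0.1048  0.0764] rect [ 0.4404 -0.1054] [0.04 0.04] 89.6
shFar 248 mean [ 0.6105 -0.1147  0.0764] rect [ 0.6127 -0.1145] [0.04 0.04] 89.3
picks0 341 mean [ 0.4597 -0.2997  0.0677] rect [ 0.4599 -0.3013] [0.043 0.042] 61.1
picks1 362 mean [0.5545 0.2658 0.0774] rect [0.5554 0.2683] [0.043 0.042] 8.3
grip 73 mean [0.4475 0.1    0.0665] rect [0.4474 0.0997] [0.015 0.024] 89.6
pan rim 375 mean [0.5643 0.2399 0.0471] rect [0.5643 0.237 ] [0.137 0.138] 0.1
tub rim 266 mean [0.571  0.0806 0.0471] rect [0.5656 0.0768] [0.136 0.136] 1.2
cradle 7366 mean [0.5201 0.1502 0.0082] rect [0.5253 0.1547] [0.41  0.348] 89.7
tumbler 228 mean [ 0.6066 -0.3009  0.078 ] rect [ 0.6038 -0.2966] [0.061 0.063] 44.6
dip 202 mean [ 0.5285 -0.2014  0.0225] rect [ 0.5276 -0.2006] [0.052 0.052] 0.7
[[0.463, 0.209, 0.03], [0.463, 0.153, 0.017], [0.461, 0.266, 0.036], [0.461, 0.19, 0.017], [0.459, 0.275, 0.035], [0.458, 0.206, 0.031], [0.458, 0.17, 0.018], [0.456, 0.274, 0.041], [0.456, 0.204, 0.03], [0.456, 0.17, 0.017], [0.456, 0.133, 0.019], [0.454, 0.261, 0.015], [0.454, 0.182, 0.016], [0.453, 0.143, 0.017], [0.451, 0.263, 0.035]]
```

View pics/z.png

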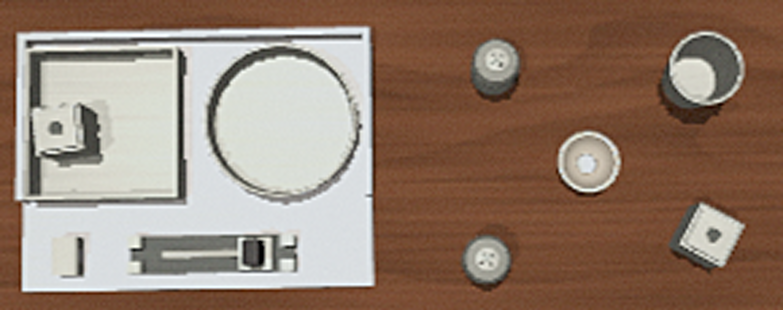

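The close-up confirms a cradle yaw of about 0 and a shallow tub and pan. picks1 is at the pan's +y side, and the grip is near the left-hand end of its slot. First I turn to yaw 90°, so tool x = +Y, tool y = +X and tool z = down.

Request:
{"method": "step_arm", "body": {
  "plan": [
    {"rz":0.093,"claw":0},
    {"rz":0.093,"claw":0},
    {"rz":0.093,"claw":0},
    {"rz":0.093,"claw":0},
    {"rz":0.093,"claw":0},
    {"rz":0.093,"claw":0},
    {"rz":0.093,"claw":0},
    {"rz":0.093,"claw":0},
    {"dx":-0.3,"dy":0.1,"claw":0},
    {"dx":-0.4,"dy":0.14,"claw":0}
  ],
  "grip_force": 15
}}

```text
$.plan[0]: bad value
```

Request:
{"method": "step_arm", "body": {
  "plan": [
    {"dx":-0.4,"dy":0.15,"claw":0},
    {"dx":-0.4,"dy":0.15,"claw":0},
    {"dx":-0.4,"dy":0.15,"claw":0},
    {"dx":-0.4,"dy":0.15,"claw":0},
    {"dx":-0.4,"dy":0.15,"claw":0},
    {"dx":-0.4,"dy":0.15,"claw":0},
    {"dx":-0.4,"dy":0.15,"claw":0},
    {"dx":-0.4,"dy":0.15,"claw":0},
    {"dx":-0.4,"dy":0.15,"claw":0},
    {"dx":-0.4,"dy":0.15,"claw":0}
  ]
}}

```text
$.plan[0]: bad value
```

Every row needs all the fields.

Request:
{"method": "step_arm", "body": {
  "plan": [
    {"dx":0,"dy":0,"dz":0,"rx":0,"ry":0,"rz":0.093,"claw":0},
    {"dx":0,"dy":0,"dz":0,"rx":0,"ry":0,"rz":0.093,"claw":0},
    {"dx":0,"dy":0,"dz":0,"rx":0,"ry":0,"rz":0.093,"claw":0},
    {"dx":0,"dy":0,"dz":0,"rx":0,"ry":0,"rz":0.093,"claw":0},
    {"dx":0,"dy":0,"dz":0,"rx":0,"ry":0,"rz":0.093,"claw":0},
    {"dx":0,"dy":0,"dz":0,"rx":0,"ry":0,"rz":0.093,"claw":0},
    {"dx":0,"dy":0,"dz":0,"rx":0,"ry":0,"rz":0.093,"claw":0},
    {"dx":0,"dy":0,"dz":0,"rx":0,"ry":0,"rz":0.093,"claw":0},
    {"dx":-0.3,"dy":0.1,"dz":0,"rx":0,"ry":0,"rz":0,"claw":0},
    {"dx":-0.4,"dy":0.14,"dz":0,"rx":0,"ry":0,"rz":0,"claw":0}
  ],
  "grip_force": 15
}}

```text
time_s: 1.8
ee_pos: [0.2393, 0.4357, 0.222]
eef_rot: [-3.141, 0.0, 1.572]
force: [1.0, -0.5, 0.1]
grip_width: 0.0942
grip_force: 0.0
```

Request:
{"method": "step_arm", "body": {
  "plan": [
    {"dx":-0.4,"dy":0.15,"dz":0,"rx":0,"ry":0,"rz":0,"claw":0},
    {"dx":-0.4,"dy":0.15,"dz":0,"rx":0,"ry":0,"rz":0,"claw":0},
    {"dx":-0.4,"dy":0.15,"dz":0,"rx":0,"ry":0,"rz":0,"claw":0},
    {"dx":-0.4,"dy":0.15,"dz":0,"rx":0,"ry":0,"rz":0,"claw":0},
    {"dx":-0.4,"dy":0.15,"dz":0,"rx":0,"ry":0,"rz":0,"claw":0},
    {"dx":-0.4,"dy":0.15,"dz":0,"rx":0,"ry":0,"rz":0,"claw":0},
    {"dx":-0.4,"dy":0.15,"dz":0,"rx":0,"ry":0,"rz":0,"claw":0},
    {"dx":-0.4,"dy":0.15,"dz":0,"rx":0,"ry":0,"rz":0,"claw":0},
    {"dx":-0.4,"dy":0.15,"dz":0,"rx":0,"ry":0,"rz":0,"claw":0},
    {"dx":-0.4,"dy":0.15,"dz":0,"rx":0,"ry":0,"rz":0,"claw":0}
  ]
}}

```text
time_s: 2.8
ee_pos: [0.3896, 0.0341, 0.2228]
eef_rot: [3.141, -0.0, 1.57]
force: [0.8, -0.2, -0.4]
grip_width: 0.0936
grip_force: 0.0
```

Request:
{"method": "step_arm", "body": {
  "plan": [
    {"dx":-0.4,"dy":0.14,"dz":0,"rx":0,"ry":0,"rz":0,"claw":0},
    {"dx":-0.4,"dy":0.14,"dz":0,"rx":0,"ry":0,"rz":0,"claw":0},
    {"dx":-0.4,"dy":0.14,"dz":0,"rx":0,"ry":0,"rz":0,"claw":0},
    {"dx":-0.2,"dy":0.08,"dz":0,"rx":0,"ry":0,"rz":0,"claw":0},
    {"dx":0,"dy":0,"dz":0,"rx":0,"ry":0,"rz":0,"claw":0}
  ]
}}

```text
time_s: 3.3
ee_pos: [0.4396, -0.1062, 0.2222]
eef_rot: [-3.141, 0.0, 1.567]
force: [0.2, -0.1, 0.2]
grip_width: 0.0944
grip_force: 0.0
```

```bash
cat >> h.py <<'E'
def look(name,show=None):
    o=telemetry.get_obs(); p=viewer.camera("wrist"); cv2.imwrite(f"pics/{name}.png",p["img"][...,::-1])
    print("ee",np.round(o["ee_pos"],4),np.round(o["eef_rot"],4),round(float(o["time_s"]),2))
    return wcloud(p,o),p
def rep(W,n,x0,x1,y0,y1,z0,z1):
    w=W.reshape(-1,3); m=w[(w[:,0]>x0)&(w[:,0]<x1)&(w[:,1]>y0)&(w[:,1]<y1)&(w[:,2]>z0)&(w[:,2]<z1)]
    if len(m)<5: print(n,len(m)); return
    c,s,a=cv2.minAreaRect(m[:,:2].astype(np.float32)); print(n,len(m),"mean",np.round(m.mean(0),4),"rect",np.round(c,4),np.round(s,3),round(a,1))
E
python3 - <<'E'
from h import *
W,p=look("w1")
rep(W,"near",.38,.50,-.17,-.04,.06,.1)
rep(W,"near",.38,.50,-.17,-.04,.03,.1)
rep(W,"far",.55,.67,-.17,-.06,.06,.1)
E
```

```text
ee [ 0.4396 -0.1062  0.2222] [-3.1413e+00  1.0000e-04  1.5672e+00] 3.3
near 1965 mean [ 0.4402 -0.1042  0.077 ] rect [ 0.4402 -0.1077] [0.042 0.042] 3.0
near 2186 mean [ 0.4402 -0.1028  0.0738] rect [ 0.4402 -0.1077] [0.042 0.042] 3.0
far 2130 mean [ 0.607  -0.1148  0.076 ] rect [ 0.6112 -0.1174] [0.042 0.039] 65.0
```

View pics/w1.png

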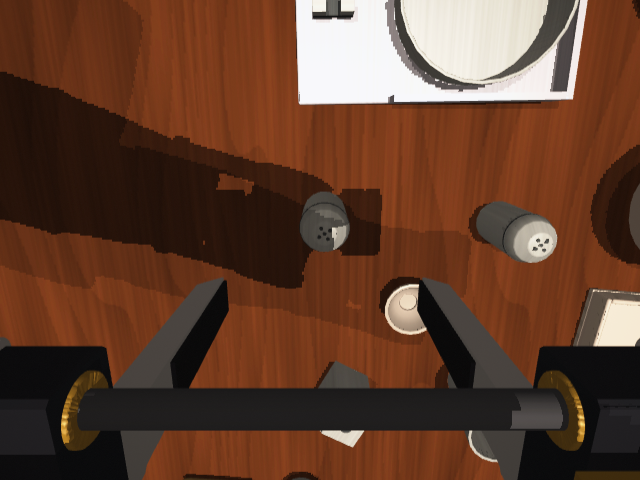

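The wrist view shows the shaker at (325,222) between the fingers' lines, at about (0.440,-0.107). I go down 176 mm and grip.

Request:
{"method": "step_arm", "body": {
  "plan": [
    {"dx":0,"dy":0,"dz":0.4,"rx":0,"ry":0,"rz":0,"claw":0},
    {"dx":0,"dy":0,"dz":0.4,"rx":0,"ry":0,"rz":0,"claw":0},
    {"dx":0,"dy":0,"dz":0.4,"rx":0,"ry":0,"rz":0,"claw":0},
    {"dx":0,"dy":0,"dz":0.3,"rx":0,"ry":0,"rz":0,"claw":0},
    {"dx":0,"dy":0,"dz":0.26,"rx":0,"ry":0,"rz":0,"claw":0},
    {"dx":0,"dy":0,"dz":0,"rx":0,"ry":0,"rz":0,"claw":1},
    {"dx":0,"dy":0,"dz":0,"rx":0,"ry":0,"rz":0,"claw":1},
    {"dx":0,"dy":0,"dz":0,"rx":0,"ry":0,"rz":0,"claw":1},
    {"dx":0,"dy":0,"dz":0,"rx":0,"ry":0,"rz":0,"claw":1},
    {"dx":0,"dy":0,"dz":0,"rx":0,"ry":0,"rz":0,"claw":1}
  ]
}}

```text
time_s: 4.35
ee_pos: [0.4396, -0.1042, 0.0473]
eef_rot: [3.14, 0.0, 1.57]
force: [-0.3, -0.2, -0.2]
grip_width: 0.0576
grip_force: 0.0
```

Request:
{"method": "step_arm", "body": {
  "plan": [
    {"dx":0,"dy":0,"dz":0,"rx":0,"ry":0,"rz":0,"claw":1},
    {"dx":0,"dy":0,"dz":0,"rx":0,"ry":0,"rz":0,"claw":1},
    {"dx":0,"dy":0,"dz":0,"rx":0,"ry":0,"rz":0,"claw":1},
    {"dx":0,"dy":0,"dz":0,"rx":0,"ry":0,"rz":0,"claw":1},
    {"dx":0,"dy":0,"dz":0,"rx":0,"ry":0,"rz":0,"claw":1},
    {"dx":0,"dy":0,"dz":-0.2,"rx":0,"ry":0,"rz":0,"claw":1},
    {"dx":0,"dy":0,"dz":-0.3,"rx":0,"ry":0,"rz":0,"claw":1},
    {"dx":0,"dy":0,"dz":-0.3,"rx":0,"ry":0,"rz":0,"claw":1},
    {"dx":0,"dy":0,"dz":-0.2,"rx":0,"ry":0,"rz":0,"claw":1}
  ]
}}

```text
time_s: 5.25
ee_pos: [0.4393, -0.1042, 0.148]
eef_rot: [3.141, 0.0, 1.57]
force: [-0.3, -0.6, -1.6]
grip_width: 0.0415
grip_force: 15.0
```

Request:
{"method": "step_arm", "body": {
  "plan": [
    {"dx":0.3,"dy":0.2,"dz":0,"rx":0,"ry":0,"rz":0,"claw":1},
    {"dx":0.36,"dy":0.22,"dz":0,"rx":0,"ry":0,"rz":0,"claw":1},
    {"dx":0.36,"dy":0.22,"dz":0,"rx":0,"ry":0,"rz":0,"claw":1},
    {"dx":0.36,"dy":0.22,"dz":0,"rx":0,"ry":0,"rz":0,"claw":1},
    {"dx":0.36,"dy":0.22,"dz":0,"rx":0,"ry":0,"rz":0,"claw":1},
    {"dx":0.36,"dy":0.18,"dz":0,"rx":0,"ry":0,"rz":0,"claw":1},
    {"dx":0,"dy":0,"dz":0.3,"rx":0,"ry":0,"rz":0,"claw":1},
    {"dx":0,"dy":0,"dz":0.3,"rx":0,"ry":0,"rz":0,"claw":1},
    {"dx":0,"dy":0,"dz":0.1,"rx":0,"ry":0,"rz":0,"claw":1},
    {"dx":0,"dy":0,"dz":0,"rx":0,"ry":0,"rz":0,"claw":1}
  ]
}}

```text
time_s: 6.25
ee_pos: [0.5646, 0.1055, 0.0752]
eef_rot: [-3.139, 0.0, 1.57]
force: [-0.1, -0.5, -0.8]
grip_width: 0.0416
grip_force: 15.0
```

Request:
{"method": "step_arm", "body": {
  "plan": [
    {"dx":0,"dy":0,"dz":0.06,"rx":0,"ry":0,"rz":0,"claw":1},
    {"dx":0,"dy":0,"dz":0.06,"rx":0,"ry":0,"rz":0,"claw":1},
    {"dx":0,"dy":0,"dz":0.03,"rx":0,"ry":0,"rz":0,"claw":1},
    {"dx":0,"dy":0,"dz":0,"rx":0,"ry":0,"rz":0,"claw":1}
  ]
}}

```text
time_s: 6.65
ee_pos: [0.5653, 0.1057, 0.0614]
eef_rot: [-3.142, 0.0, 1.57]
force: [-0.7, -0.6, -1.3]
grip_width: 0.0417
grip_force: 15.0
```

Request:
{"method": "step_arm", "body": {
  "plan": [
    {"dx":0,"dy":0,"dz":0.015,"rx":0,"ry":0,"rz":0,"claw":1},
    {"dx":0,"dy":0,"dz":0.015,"rx":0,"ry":0,"rz":0,"claw":1},
    {"dx":0,"dy":0,"dz":0,"rx":0,"ry":0,"rz":0,"claw":1}
  ]
}}

```text
time_s: 6.95
ee_pos: [0.5655, 0.1058, 0.0587]
eef_rot: [3.141, -0.0, 1.57]
force: [-0.2, 0.3, 0.7]
grip_width: 0.0418
grip_force: 15.0
```

Request:
{"method": "step_arm", "body": {
  "plan": [
    {"dx":0,"dy":0,"dz":0,"rx":0,"ry":0,"rz":0,"claw":0.4},
    {"dx":0,"dy":0,"dz":0,"rx":0,"ry":0,"rz":0,"claw":0.4},
    {"dx":0,"dy":0,"dz":0,"rx":0,"ry":0,"rz":0,"claw":0.4},
    {"dx":0,"dy":0,"dz":0,"rx":0,"ry":0,"rz":0,"claw":0.4},
    {"dx":0,"dy":0,"dz":-0.2,"rx":0,"ry":0,"rz":0,"claw":0.4},
    {"dx":0,"dy":0,"dz":-0.4,"rx":0,"ry":0,"rz":0,"claw":0},
    {"dx":0,"dy":0,"dz":-0.4,"rx":0,"ry":0,"rz":0,"claw":0},
    {"dx":0,"dy":0,"dz":-0.3,"rx":0,"ry":0,"rz":0,"claw":0},
    {"dx":-0.37,"dy":0.08,"dz":0,"rx":0,"ry":0,"rz":0,"claw":0},
    {"dx":-0.37,"dy":0.08,"dz":0,"rx":0,"ry":0,"rz":0,"claw":0}
  ]
}}

```text
time_s: 7.95
ee_pos: [0.5816, 0.0314, 0.1897]
eef_rot: [3.139, 0.0, 1.572]
force: [-0.3, -0.2, -0.8]
grip_width: 0.0925
grip_force: 0.0
```

Request:
{"method": "step_arm", "body": {
  "plan": [
    {"dx":-0.37,"dy":0.08,"dz":0,"rx":0,"ry":0,"rz":0,"claw":0},
    {"dx":-0.37,"dy":0.08,"dz":0,"rx":0,"ry":0,"rz":0,"claw":0},
    {"dx":-0.37,"dy":0.08,"dz":0,"rx":0,"ry":0,"rz":0,"claw":0},
    {"dx":-0.37,"dy":0.06,"dz":0,"rx":0,"ry":0,"rz":0,"claw":0},
    {"dx":0,"dy":0,"dz":0,"rx":0,"ry":0,"rz":0,"claw":0}
  ]
}}

```text
time_s: 8.45
ee_pos: [0.6112, -0.1203, 0.1881]
eef_rot: [-3.141, 0.001, 1.566]
force: [-0.1, 0.6, -0.6]
grip_width: 0.094
grip_force: 0.0
```

Run:
```python
from h import *
W,p=look("w2")
rep(W,"far",.55,.67,-.18,-.05,.06,.1)
rep(W,"dip",.48,.58,-.25,-.15,.015,.1)
p=viewer.camera("top"); T=cloud(p)
rep(T,"in tub",.5,.63,.02,.145,.06,.12)
```

```text
ee [ 0.6112 -0.1203  0.1881] [-3.1414e+00  5.0000e-04  1.5662e+00] 8.45
far 2428 mean [ 0.613  -0.1141  0.0771] rect [ 0.613  -0.1164] [0.039 0.042] 89.6
dip 863 mean [ 0.5362 -0.2107  0.0226] rect [ 0.5363 -0.2047] [0.055 0.037] 75.3
in tub 262 mean [0.5628 0.1027 0.0878] rect [0.5642 0.1041] [0.041 0.04 ] 44.8
```

Request:
{"method": "step_arm", "body": {
  "plan": [
    {"dx":0.03,"dy":0.01,"dz":0.4,"rx":0,"ry":0,"rz":0,"claw":0},
    {"dx":0,"dy":0,"dz":0.4,"rx":0,"ry":0,"rz":0,"claw":0},
    {"dx":0,"dy":0,"dz":0.36,"rx":0,"ry":0,"rz":0,"claw":0},
    {"dx":0,"dy":0,"dz":0.26,"rx":0,"ry":0,"rz":0,"claw":0},
    {"dx":0,"dy":0,"dz":0,"rx":0,"ry":0,"rz":0,"claw":1},
    {"dx":0,"dy":0,"dz":0,"rx":0,"ry":0,"rz":0,"claw":1},
    {"dx":0,"dy":0,"dz":0,"rx":0,"ry":0,"rz":0,"claw":1},
    {"dx":0,"dy":0,"dz":0,"rx":0,"ry":0,"rz":0,"claw":1},
    {"dx":0,"dy":0,"dz":0,"rx":0,"ry":0,"rz":0,"claw":1},
    {"dx":0,"dy":0,"dz":0,"rx":0,"ry":0,"rz":0,"claw":1}
  ]
}}

```text
time_s: 9.55
ee_pos: [0.6124, -0.1133, 0.0471]
eef_rot: [3.141, 0.0, 1.57]
force: [0.4, -0.7, 0.5]
grip_width: 0.0495
grip_force: 0.0
```

Request:
{"method": "step_arm", "body": {
  "plan": [
    {"dx":0,"dy":0,"dz":0,"rx":0,"ry":0,"rz":0,"claw":1},
    {"dx":0,"dy":0,"dz":0,"rx":0,"ry":0,"rz":0,"claw":1},
    {"dx":0,"dy":0,"dz":0,"rx":0,"ry":0,"rz":0,"claw":1},
    {"dx":0,"dy":0,"dz":0,"rx":0,"ry":0,"rz":0,"claw":1},
    {"dx":0,"dy":0,"dz":0,"rx":0,"ry":0,"rz":0,"claw":1}
  ]
}}

```text
time_s: 10.05
ee_pos: [0.6123, -0.1134, 0.0467]
eef_rot: [3.141, 0.0, 1.57]
force: [-0.8, 0.1, 5.4]
grip_width: 0.0415
grip_force: 15.0
```

Request:
{"method": "step_arm", "body": {
  "plan": [
    {"dx":0,"dy":0,"dz":-0.2,"rx":0,"ry":0,"rz":0,"claw":1},
    {"dx":0,"dy":0,"dz":-0.4,"rx":0,"ry":0,"rz":0,"claw":1},
    {"dx":0,"dy":0,"dz":-0.4,"rx":0,"ry":0,"rz":0,"claw":1},
    {"dx":0.3,"dy":-0.07,"dz":0,"rx":0,"ry":0,"rz":0,"claw":1},
    {"dx":0.4,"dy":-0.13,"dz":0,"rx":0,"ry":0,"rz":0,"claw":1},
    {"dx":0.4,"dy":-0.13,"dz":0,"rx":0,"ry":0,"rz":0,"claw":1},
    {"dx":0.3,"dy":-0.1,"dz":0,"rx":0,"ry":0,"rz":0,"claw":1},
    {"dx":0.19,"dy":-0.04,"dz":0,"rx":0,"ry":0,"rz":0,"claw":1},
    {"dx":0,"dy":0,"dz":0,"rx":0,"ry":0,"rz":0,"claw":1}
  ]
}}

```text
time_s: 10.95
ee_pos: [0.5646, 0.0477, 0.1462]
eef_rot: [-3.141, -0.0, 1.573]
force: [0.5, -0.9, -0.7]
grip_width: 0.0421
grip_force: 15.0
```

Request:
{"method": "step_arm", "body": {
  "plan": [
    {"dx":0,"dy":0,"dz":0.3,"rx":0,"ry":0,"rz":0,"claw":1},
    {"dx":0,"dy":0,"dz":0.3,"rx":0,"ry":0,"rz":0,"claw":1},
    {"dx":0,"dy":0,"dz":0.15,"rx":0,"ry":0,"rz":0,"claw":1},
    {"dx":0,"dy":0,"dz":0.06,"rx":0,"ry":0,"rz":0,"claw":1},
    {"dx":0,"dy":0,"dz":0.02,"rx":0,"ry":0,"rz":0,"claw":1},
    {"dx":0,"dy":0,"dz":0,"rx":0,"ry":0,"rz":0,"claw":1}
  ]
}}

```text
time_s: 11.55
ee_pos: [0.5658, 0.0455, 0.0643]
eef_rot: [3.141, 0.0, 1.57]
force: [0.1, 0.2, -0.5]
grip_width: 0.0419
grip_force: 15.0
```

Request:
{"method": "step_arm", "body": {
  "plan": [
    {"dx":0,"dy":0,"dz":0.03,"rx":0,"ry":0,"rz":0,"claw":1},
    {"dx":0,"dy":0,"dz":0.02,"rx":0,"ry":0,"rz":0,"claw":1},
    {"dx":0,"dy":0,"dz":0,"rx":0,"ry":0,"rz":0,"claw":1}
  ]
}}

```text
time_s: 11.85
ee_pos: [0.5655, 0.0458, 0.0588]
eef_rot: [3.141, -0.0, 1.57]
force: [0.9, -0.5, -0.1]
grip_width: 0.0414
grip_force: 15.0
```

Request:
{"method": "step_arm", "body": {
  "plan": [
    {"dx":0,"dy":0,"dz":0.01,"rx":0,"ry":0,"rz":0,"claw":1},
    {"dx":0,"dy":0,"dz":0,"rx":0,"ry":0,"rz":0,"claw":0.4},
    {"dx":0,"dy":0,"dz":0,"rx":0,"ry":0,"rz":0,"claw":0.4},
    {"dx":0,"dy":0,"dz":0,"rx":0,"ry":0,"rz":0,"claw":0.4},
    {"dx":0,"dy":0,"dz":0,"rx":0,"ry":0,"rz":0,"claw":0.4},
    {"dx":0,"dy":0,"dz":-0.2,"rx":0,"ry":0,"rz":0,"claw":0.4},
    {"dx":0,"dy":0,"dz":-0.4,"rx":0,"ry":0,"rz":0,"claw":0},
    {"dx":0,"dy":0,"dz":-0.4,"rx":0,"ry":0,"rz":0,"claw":0},
    {"dx":0,"dy":0,"dz":-0.3,"rx":0,"ry":0,"rz":0,"claw":0},
    {"dx":-0.35,"dy":-0.1,"dz":0,"rx":0,"ry":0,"rz":0,"claw":0}
  ]
}}

```text
time_s: 12.85
ee_pos: [0.5571, 0.0126, 0.1918]
eef_rot: [3.134, -0.0, 1.574]
force: [-0.1, -0.1, -0.6]
grip_width: 0.0846
grip_force: 0.0
```

Request:
{"method": "step_arm", "body": {
  "plan": [
    {"dx":-0.4,"dy":-0.12,"dz":0,"rx":0,"ry":0,"rz":0,"claw":0},
    {"dx":-0.4,"dy":-0.12,"dz":0,"rx":0,"ry":0,"rz":0,"claw":0},
    {"dx":-0.4,"dy":-0.12,"dz":0,"rx":0,"ry":0,"rz":0,"claw":0},
    {"dx":-0.4,"dy":-0.12,"dz":0,"rx":0,"ry":0,"rz":0,"claw":0},
    {"dx":-0.4,"dy":-0.12,"dz":0,"rx":0,"ry":0,"rz":0,"claw":0},
    {"dx":-0.4,"dy":-0.12,"dz":0,"rx":0,"ry":0,"rz":0,"claw":0},
    {"dx":-0.4,"dy":-0.12,"dz":0,"rx":0,"ry":0,"rz":0,"claw":0},
    {"dx":-0.32,"dy":-0.12,"dz":0,"rx":0,"ry":0,"rz":0,"claw":0},
    {"dx":0,"dy":0,"dz":0,"rx":0,"ry":0,"rz":0,"claw":0}
  ]
}}

```text
time_s: 13.75
ee_pos: [0.4576, -0.3043, 0.1872]
eef_rot: [-3.141, 0.0, 1.566]
force: [0.3, 1.4, 0.1]
grip_width: 0.0941
grip_force: 0.0
```

Run:
```python
from h import *
W,p=look("w3")
rep(W,"picks0",.40,.52,-.36,-.25,.055,.1)
rep(W,"lid",.40,.52,-.36,-.25,.067,.1)
p=viewer.camera("top"); T=cloud(p)
rep(T,"tub+",.5,.63,.076,.145,.06,.12)
rep(T,"tub-",.5,.63,.01,.076,.06,.12)
```

```text
ee [ 0.4576 -0.3043  0.1872] [-3.1413e+00  3.0000e-04  1.5664e+00] 13.75
picks0 3096 mean [ 0.4605 -0.3018  0.0681] rect [ 0.4604 -0.3044] [0.043 0.042] 60.9
lid 2285 mean [ 0.4605 -0.3037  0.0699] rect [ 0.4605 -0.3043] [0.036 0.036] 60.9
tub+ 266 mean [0.5627 0.1025 0.0874] rect [0.5644 0.1043] [0.041 0.04 ] 45.4
tub- 259 mean [0.5629 0.0428 0.0881] rect [0.5648 0.0442] [0.042 0.041] 1.7
```

View pics/w3.png

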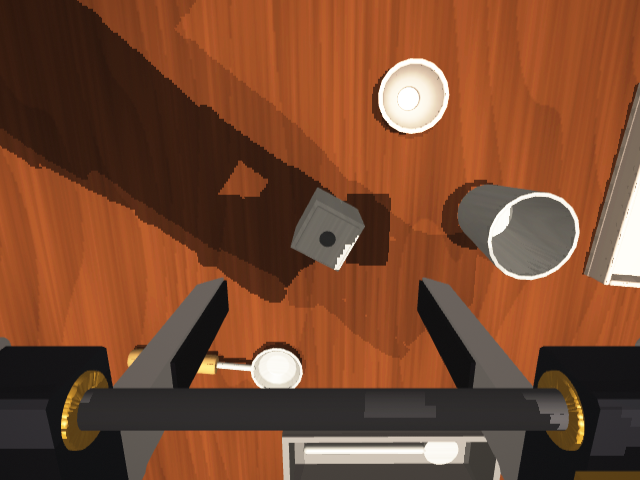

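The picture shows the box at (327,230), turned about 30°, with the tumbler and dip bowl clear of the fingers. I'll correct the position slightly, turn, descend and grip.

Request:
{"method": "step_arm", "body": {
  "plan": [
    {"dx":-0.03,"dy":0.01,"dz":0,"rx":0,"ry":0,"rz":0,"claw":0},
    {"dx":0,"dy":0,"dz":0,"rx":0,"ry":0,"rz":0.08,"claw":0},
    {"dx":0,"dy":0,"dz":0,"rx":0,"ry":0,"rz":0.08,"claw":0},
    {"dx":0,"dy":0,"dz":0,"rx":0,"ry":0,"rz":0.08,"claw":0},
    {"dx":0,"dy":0,"dz":0,"rx":0,"ry":0,"rz":0.08,"claw":0},
    {"dx":0,"dy":0,"dz":0.4,"rx":0,"ry":0,"rz":0,"claw":0},
    {"dx":0,"dy":0,"dz":0.4,"rx":0,"ry":0,"rz":0,"claw":0},
    {"dx":0,"dy":0,"dz":0.4,"rx":0,"ry":0,"rz":0,"claw":0},
    {"dx":0,"dy":0,"dz":0.21,"rx":0,"ry":0,"rz":0,"claw":0},
    {"dx":0,"dy":0,"dz":0,"rx":0,"ry":0,"rz":0,"claw":0}
  ]
}}

```text
time_s: 14.85
ee_pos: [0.4594, -0.3024, 0.0438]
eef_rot: [-3.137, -0.001, 1.069]
force: [0.4, -0.2, 0.8]
grip_width: 0.0939
grip_force: 0.0
```

Request:
{"method": "step_arm", "body": {
  "plan": [
    {"dx":0,"dy":0,"dz":0,"rx":0,"ry":0,"rz":0,"claw":1},
    {"dx":0,"dy":0,"dz":0,"rx":0,"ry":0,"rz":0,"claw":1},
    {"dx":0,"dy":0,"dz":0,"rx":0,"ry":0,"rz":0,"claw":1},
    {"dx":0,"dy":0,"dz":0,"rx":0,"ry":0,"rz":0,"claw":1},
    {"dx":0,"dy":0,"dz":0,"rx":0,"ry":0,"rz":0,"claw":1},
    {"dx":0,"dy":0,"dz":0,"rx":0,"ry":0,"rz":0,"claw":1},
    {"dx":0,"dy":0,"dz":0,"rx":0,"ry":0,"rz":0,"claw":1},
    {"dx":0,"dy":0,"dz":0,"rx":0,"ry":0,"rz":0,"claw":1},
    {"dx":0,"dy":0,"dz":0,"rx":0,"ry":0,"rz":0,"claw":1},
    {"dx":0,"dy":0,"dz":0,"rx":0,"ry":0,"rz":0,"claw":1}
  ]
}}

```text
time_s: 15.85
ee_pos: [0.4601, -0.3042, 0.0465]
eef_rot: [3.141, 0.0, 1.068]
force: [0.1, 0.3, 2.5]
grip_width: 0.042
grip_force: 15.0
```

Request:
{"method": "step_arm", "body": {
  "plan": [
    {"dx":0,"dy":0,"dz":0,"rx":0,"ry":0,"rz":0,"claw":1},
    {"dx":0,"dy":0,"dz":0,"rx":0,"ry":0,"rz":0,"claw":1},
    {"dx":0,"dy":0,"dz":0,"rx":0,"ry":0,"rz":0,"claw":1},
    {"dx":0,"dy":0,"dz":0,"rx":0,"ry":0,"rz":0,"claw":1},
    {"dx":0,"dy":0,"dz":0,"rx":0,"ry":0,"rz":0,"claw":1}
  ]
}}

```text
time_s: 16.35
ee_pos: [0.4601, -0.3043, 0.0465]
eef_rot: [3.141, 0.0, 1.067]
force: [-0.8, -0.3, 2.9]
grip_width: 0.0418
grip_force: 15.0
```

Request:
{"method": "step_arm", "body": {
  "plan": [
    {"dx":0,"dy":0,"dz":-0.2,"rx":0,"ry":0,"rz":0,"claw":1},
    {"dx":0,"dy":0,"dz":-0.4,"rx":0,"ry":0,"rz":0,"claw":1},
    {"dx":0,"dy":0,"dz":-0.4,"rx":0,"ry":0,"rz":0,"claw":1},
    {"dx":0,"dy":0,"dz":-0.3,"rx":0,"ry":0,"rz":0,"claw":1},
    {"dx":0,"dy":0,"dz":0,"rx":0,"ry":0,"rz":-0.08,"claw":1},
    {"dx":0,"dy":0,"dz":0,"rx":0,"ry":0,"rz":-0.08,"claw":1},
    {"dx":0,"dy":0,"dz":0,"rx":0,"ry":0,"rz":-0.08,"claw":1},
    {"dx":0,"dy":0,"dz":0,"rx":0,"ry":0,"rz":-0.08,"claw":1},
    {"dx":0.3,"dy":0.07,"dz":0,"rx":0,"ry":0,"rz":0,"claw":1},
    {"dx":0.3,"dy":0.07,"dz":0,"rx":0,"ry":0,"rz":0,"claw":1}
  ]
}}

```text
time_s: 17.35
ee_pos: [0.4738, -0.2437, 0.1758]
eef_rot: [-3.141, -0.001, 1.569]
force: [0.4, -0.4, -1.9]
grip_width: 0.042
grip_force: 15.0
```

Request:
{"method": "step_arm", "body": {
  "plan": [
    {"dx":0.4,"dy":0.08,"dz":0,"rx":0,"ry":0,"rz":0,"claw":1},
    {"dx":0.4,"dy":0.08,"dz":0,"rx":0,"ry":0,"rz":0,"claw":1},
    {"dx":0.4,"dy":0.08,"dz":0,"rx":0,"ry":0,"rz":0,"claw":1},
    {"dx":0.4,"dy":0.08,"dz":0,"rx":0,"ry":0,"rz":0,"claw":1},
    {"dx":0.4,"dy":0.08,"dz":0,"rx":0,"ry":0,"rz":0,"claw":1},
    {"dx":0.4,"dy":0.08,"dz":0,"rx":0,"ry":0,"rz":0,"claw":1},
    {"dx":0.4,"dy":0.08,"dz":0,"rx":0,"ry":0,"rz":0,"claw":1},
    {"dx":0.4,"dy":0.08,"dz":0,"rx":0,"ry":0,"rz":0,"claw":1},
    {"dx":0.4,"dy":0.08,"dz":0,"rx":0,"ry":0,"rz":0,"claw":1},
    {"dx":0.4,"dy":0.08,"dz":0,"rx":0,"ry":0,"rz":0,"claw":1}
  ]
}}

```text
time_s: 18.35
ee_pos: [0.5542, 0.1575, 0.176]
eef_rot: [-3.141, 0.0, 1.57]
force: [0.7, -1.5, -1.1]
grip_width: 0.042
grip_force: 15.0
```

Request:
{"method": "step_arm", "body": {
  "plan": [
    {"dx":0.3,"dy":0.07,"dz":0,"rx":0,"ry":0,"rz":0,"claw":1},
    {"dx":0.17,"dy":0.04,"dz":0,"rx":0,"ry":0,"rz":0,"claw":1},
    {"dx":0,"dy":0,"dz":0,"rx":0,"ry":0,"rz":0,"claw":1},
    {"dx":0,"dy":0,"dz":0,"rx":0,"ry":0,"rz":0,"claw":1}
  ]
}}

```text
time_s: 18.75
ee_pos: [0.5652, 0.202, 0.176]
eef_rot: [-3.141, 0.0, 1.57]
force: [-0.5, -0.3, -0.6]
grip_width: 0.0419
grip_force: 15.0
```

Run:
```python
from h import *
W,p=look("w4")
rep(W,"picks1",.5,.63,.235,.31,.055,.1)
rep(W,"pan rim",.47,.66,.16,.32,.042,.053)
```

```text
ee [0.5652 0.202  0.176 ] [-3.1409e+00  4.0000e-04  1.5700e+00] 18.75
picks1 4171 mean [0.5561 0.267  0.0796] rect [0.5559 0.2662] [0.042 0.042] 7.8
pan rim 3421 mean [0.5643 0.2484 0.0472] rect [0.5643 0.2345] [0.136 0.136] 0.5
```

View pics/w4.png

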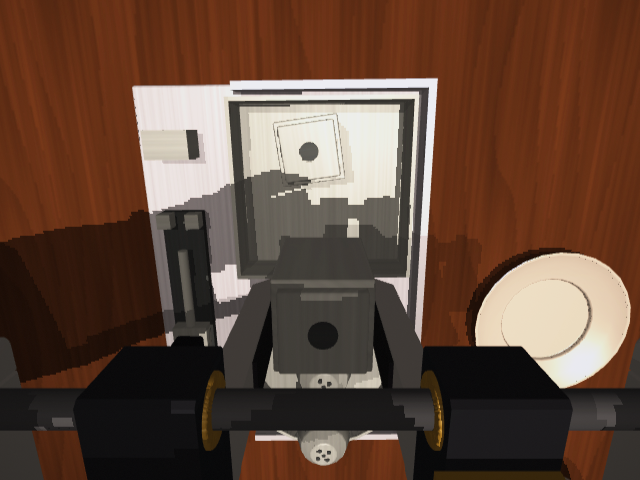

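The box hangs square at (323,320), with picks1 at (309,150) and free floor in between. I'll lower it.

Request:
{"method": "step_arm", "body": {
  "plan": [
    {"dx":0.03,"dy":0,"dz":0.2,"rx":0,"ry":0,"rz":0,"claw":1},
    {"dx":0,"dy":0,"dz":0.4,"rx":0,"ry":0,"rz":0,"claw":1},
    {"dx":0,"dy":0,"dz":0.3,"rx":0,"ry":0,"rz":0,"claw":1},
    {"dx":0,"dy":0,"dz":0.15,"rx":0,"ry":0,"rz":0,"claw":1},
    {"dx":0,"dy":0,"dz":0.1,"rx":0,"ry":0,"rz":0,"claw":1},
    {"dx":0,"dy":0,"dz":0.02,"rx":0,"ry":0,"rz":0,"claw":1},
    {"dx":0,"dy":0,"dz":0,"rx":0,"ry":0,"rz":0,"claw":1},
    {"dx":0,"dy":0,"dz":0,"rx":0,"ry":0,"rz":0,"claw":1}
  ]
}}

```text
time_s: 19.6
ee_pos: [0.566, 0.2059, 0.0608]
eef_rot: [3.14, -0.001, 1.57]
force: [-0.1, -0.2, -1.0]
grip_width: 0.042
grip_force: 15.0
```

Request:
{"method": "step_arm", "body": {
  "plan": [
    {"dx":0,"dy":0,"dz":0.02,"rx":0,"ry":0,"rz":0,"claw":1},
    {"dx":0,"dy":0,"dz":0.01,"rx":0,"ry":0,"rz":0,"claw":1},
    {"dx":0,"dy":0,"dz":0,"rx":0,"ry":0,"rz":0,"claw":1},
    {"dx":0,"dy":0,"dz":0,"rx":0,"ry":0,"rz":0,"claw":1}
  ]
}}

```text
time_s: 20.0
ee_pos: [0.5658, 0.2059, 0.0575]
eef_rot: [3.14, -0.0, 1.57]
force: [-1.4, -1.0, 6.7]
grip_width: 0.0419
grip_force: 15.0
```

Request:
{"method": "step_arm", "body": {
  "plan": [
    {"dx":0,"dy":0,"dz":0,"rx":0,"ry":0,"rz":0,"claw":0.4},
    {"dx":0,"dy":0,"dz":0,"rx":0,"ry":0,"rz":0,"claw":0.4},
    {"dx":0,"dy":0,"dz":0,"rx":0,"ry":0,"rz":0,"claw":0.4},
    {"dx":0,"dy":0,"dz":0,"rx":0,"ry":0,"rz":0,"claw":0.4},
    {"dx":0,"dy":0,"dz":-0.2,"rx":0,"ry":0,"rz":0,"claw":0.4},
    {"dx":0,"dy":0,"dz":-0.4,"rx":0,"ry":0,"rz":0,"claw":0.3},
    {"dx":0,"dy":0,"dz":-0.4,"rx":0,"ry":0,"rz":0,"claw":0.3},
    {"dx":-0.36,"dy":-0.39,"dz":-0.1,"rx":0,"ry":0,"rz":0,"claw":0.3},
    {"dx":-0.35,"dy":-0.4,"dz":0,"rx":0,"ry":0,"rz":0,"claw":0.3},
    {"dx":-0.35,"dy":-0.39,"dz":0,"rx":0,"ry":0,"rz":0,"claw":0.3}
  ]
}}

```text
time_s: 21.0
ee_pos: [0.4529, 0.1053, 0.1658]
eef_rot: [3.141, -0.0, 1.571]
force: [1.6, -0.8, 1.2]
grip_width: 0.0656
grip_force: 0.0
```

Request:
{"method": "step_arm", "body": {
  "plan": [
    {"dx":0,"dy":0,"dz":0,"rx":0,"ry":0,"rz":-0.091,"claw":0.4},
    {"dx":0,"dy":0,"dz":0,"rx":0,"ry":0,"rz":-0.091,"claw":0.4},
    {"dx":0,"dy":0,"dz":0,"rx":0,"ry":0,"rz":-0.091,"claw":0.4},
    {"dx":0,"dy":0,"dz":0,"rx":0,"ry":0,"rz":-0.091,"claw":0.4},
    {"dx":0,"dy":0,"dz":0,"rx":0,"ry":0,"rz":-0.091,"claw":0.4},
    {"dx":0,"dy":0,"dz":0,"rx":0,"ry":0,"rz":-0.091,"claw":0.4},
    {"dx":0,"dy":0,"dz":0,"rx":0,"ry":0,"rz":-0.091,"claw":0.4},
    {"dx":0,"dy":0,"dz":0,"rx":0,"ry":0,"rz":-0.091,"claw":0.4},
    {"dx":0,"dy":0,"dz":0,"rx":0,"ry":0,"rz":-0.091,"claw":0.4},
    {"dx":0,"dy":0,"dz":0,"rx":0,"ry":0,"rz":-0.091,"claw":0.4}
  ]
}}

```text
time_s: 22.0
ee_pos: [0.4544, 0.1062, 0.1657]
eef_rot: [3.142, 0.0, 3.005]
force: [-0.3, 0.9, -0.1]
grip_width: 0.0562
grip_force: 0.0
```

Request:
{"method": "step_arm", "body": {
  "plan": [
    {"dx":0,"dy":0,"dz":0,"rx":0,"ry":0,"rz":-0.09,"claw":0.4},
    {"dx":0,"dy":0,"dz":0,"rx":0,"ry":0,"rz":0,"claw":0.4},
    {"dx":0,"dy":0,"dz":0,"rx":0,"ry":0,"rz":0,"claw":0.4}
  ]
}}

```text
time_s: 22.3
ee_pos: [0.4544, 0.1062, 0.1657]
eef_rot: [3.142, 0.0, 3.137]
force: [0.2, 0.4, -1.0]
grip_width: 0.0562
grip_force: 0.0
```

Run:
```python
from h import *
W,p=look("w5")
rep(W,"grip",.42,.48,.05,.2,.055,.1)
p=viewer.camera("top"); T=cloud(p)
rep(T,"tub+",.5,.63,.076,.145,.06,.12)
rep(T,"tub-",.5,.63,.01,.076,.06,.12)
rep(T,"picks0",.5,.63,.17,.235,.06,.12)
rep(T,"picks1",.5,.63,.24,.31,.06,.12)
cv2.imwrite("pics/z5.png",cv2.resize(p["img"][190:320,150:300,::-1],None,fx=4,fy=4))
```

```text
ee [0.4544 0.1062 0.1657] [3.1416e+00 1.0000e-04 3.1366e+00] 22.3
grip 812 mean [0.4464 0.0979 0.0663] rect [0.448  0.0978] [0.025 0.016] 2.1
tub+ 266 mean [0.5628 0.1024 0.0872] rect [0.5647 0.1046] [0.042 0.04 ] 44.8
tub- 261 mean [0.5629 0.0427 0.0877] rect [0.5648 0.0437] [0.042 0.04 ] 44.5
picks0 333 mean [0.5635 0.2063 0.079 ] rect [0.5643 0.2078] [0.044 0.041] 88.8
picks1 345 mean [0.5547 0.2663 0.0784] rect [0.5553 0.2686] [0.043 0.043] 7.5
```

View pics/w5.png

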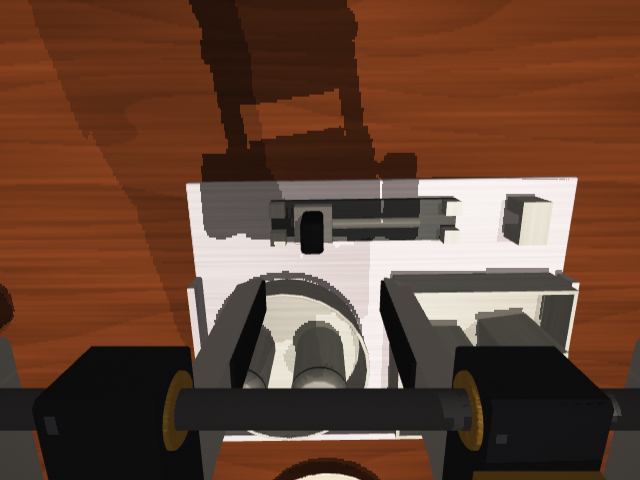

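The grip shows at (312,230), which is (0.4475,0.098). All four items stand level. I descend over the grip and pinch it.

Request:
{"method": "step_arm", "body": {
  "plan": [
    {"dx":0.07,"dy":-0.08,"dz":0,"rx":0,"ry":0,"rz":0,"claw":0.4},
    {"dx":0,"dy":0,"dz":0.3,"rx":0,"ry":0,"rz":0,"claw":0.4},
    {"dx":0,"dy":0,"dz":0.4,"rx":0,"ry":0,"rz":0,"claw":0.4},
    {"dx":0,"dy":0,"dz":0.3,"rx":0,"ry":0,"rz":0,"claw":0.4},
    {"dx":0,"dy":0,"dz":0.1,"rx":0,"ry":0,"rz":0,"claw":0.4},
    {"dx":0,"dy":0,"dz":0,"rx":0,"ry":0,"rz":0,"claw":1},
    {"dx":0,"dy":0,"dz":0,"rx":0,"ry":0,"rz":0,"claw":1},
    {"dx":0,"dy":0,"dz":0,"rx":0,"ry":0,"rz":0,"claw":1},
    {"dx":0,"dy":0,"dz":0,"rx":0,"ry":0,"rz":0,"claw":1},
    {"dx":0,"dy":0,"dz":0,"rx":0,"ry":0,"rz":0,"claw":1}
  ],
  "grip_force": 25
}}

```text
time_s: 23.4
ee_pos: [0.4477, 0.0982, 0.0564]
eef_rot: [3.141, 0.001, 3.141]
force: [0.1, -0.7, -0.7]
grip_width: 0.0193
grip_force: 0.0
```

Request:
{"method": "step_arm", "body": {
  "plan": [
    {"dx":0,"dy":0,"dz":0,"rx":0,"ry":0,"rz":0,"claw":1},
    {"dx":0,"dy":0,"dz":0,"rx":0,"ry":0,"rz":0,"claw":1},
    {"dx":0,"dy":0,"dz":0,"rx":0,"ry":0,"rz":0,"claw":1},
    {"dx":0,"dy":0,"dz":0,"rx":0,"ry":0,"rz":0,"claw":1}
  ]
}}

```text
time_s: 23.8
ee_pos: [0.4477, 0.0983, 0.0562]
eef_rot: [3.141, 0.001, 3.141]
force: [-0.7, -0.0, 6.4]
grip_width: 0.0156
grip_force: 25.0
```

Now I slide it along +Y (tool y).

Request:
{"method": "step_arm", "body": {
  "plan": [
    {"dx":0,"dy":0.06,"dz":0,"rx":0,"ry":0,"rz":0,"claw":1},
    {"dx":0,"dy":0.06,"dz":0,"rx":0,"ry":0,"rz":0,"claw":1},
    {"dx":0,"dy":0.06,"dz":0,"rx":0,"ry":0,"rz":0,"claw":1},
    {"dx":0,"dy":0.06,"dz":0,"rx":0,"ry":0,"rz":0,"claw":1},
    {"dx":0,"dy":0.06,"dz":0,"rx":0,"ry":0,"rz":0,"claw":1},
    {"dx":0,"dy":0.06,"dz":0,"rx":0,"ry":0,"rz":0,"claw":1},
    {"dx":0,"dy":0.06,"dz":0,"rx":0,"ry":0,"rz":0,"claw":1},
    {"dx":0,"dy":0.06,"dz":0,"rx":0,"ry":0,"rz":0,"claw":1},
    {"dx":0,"dy":0.06,"dz":0,"rx":0,"ry":0,"rz":0,"claw":1},
    {"dx":0,"dy":0,"dz":0,"rx":0,"ry":0,"rz":0,"claw":1}
  ]
}}

```text
time_s: 24.8
ee_pos: [0.4472, 0.1528, 0.0562]
eef_rot: [3.141, -0.0, -3.142]
force: [-6.1, 2.3, 9.9]
grip_width: 0.0156
grip_force: 25.0
```

Request:
{"method": "step_arm", "body": {
  "plan": [
    {"dx":0,"dy":0.03,"dz":0,"rx":0,"ry":0,"rz":0,"claw":1},
    {"dx":0,"dy":0.03,"dz":0,"rx":0,"ry":0,"rz":0,"claw":1},
    {"dx":0,"dy":0.03,"dz":0,"rx":0,"ry":0,"rz":0,"claw":1},
    {"dx":0,"dy":0.03,"dz":0,"rx":0,"ry":0,"rz":0,"claw":1}
  ]
}}

```text
time_s: 25.2
ee_pos: [0.4471, 0.1641, 0.0562]
eef_rot: [-3.141, -0.001, 3.141]
force: [-6.9, -2.5, 10.7]
grip_width: 0.0157
grip_force: 25.0
```

Request:
{"method": "step_arm", "body": {
  "plan": [
    {"dx":0,"dy":0.03,"dz":0,"rx":0,"ry":0,"rz":0,"claw":1},
    {"dx":0,"dy":0.03,"dz":0,"rx":0,"ry":0,"rz":0,"claw":1},
    {"dx":0,"dy":0.03,"dz":0,"rx":0,"ry":0,"rz":0,"claw":1}
  ]
}}

```text
time_s: 25.5
ee_pos: [0.447, 0.1731, 0.0562]
eef_rot: [-3.141, -0.001, 3.141]
force: [-7.0, -2.6, 11.8]
grip_width: 0.0159
grip_force: 25.0
```

Request:
{"method": "step_arm", "body": {
  "plan": [
    {"dx":0,"dy":0.03,"dz":0,"rx":0,"ry":0,"rz":0,"claw":1},
    {"dx":0,"dy":0.02,"dz":0,"rx":0,"ry":0,"rz":0,"claw":1}
  ]
}}

```text
time_s: 25.7
ee_pos: [0.4469, 0.1782, 0.0562]
eef_rot: [-3.141, -0.001, 3.141]
force: [-8.5, -2.1, 12.7]
grip_width: 0.0157
grip_force: 25.0
```

Request:
{"method": "step_arm", "body": {
  "plan": [
    {"dx":0,"dy":0.03,"dz":0,"rx":0,"ry":0,"rz":0,"claw":1}
  ]
}}

```text
time_s: 25.8
ee_pos: [0.4469, 0.1811, 0.0561]
eef_rot: [-3.141, -0.001, 3.141]
force: [-8.7, -2.5, 12.7]
grip_width: 0.0158
grip_force: 25.0
```

Request:
{"method": "step_arm", "body": {
  "plan": [
    {"dx":0,"dy":0.03,"dz":0,"rx":0,"ry":0,"rz":0,"claw":1}
  ]
}}

```text
time_s: 25.9
ee_pos: [0.4468, 0.1837, 0.0561]
eef_rot: [-3.14, -0.002, 3.142]
force: [-6.4, -31.2, 18.9]
grip_width: 0.016
grip_force: 25.0
```

End stop reached: the force jumped to 31 N. I release and lift.

Request:
{"method": "step_arm", "body": {
  "plan": [
    {"dx":0,"dy":0,"dz":0,"rx":0,"ry":0,"rz":0,"claw":0.6},
    {"dx":0,"dy":0,"dz":0,"rx":0,"ry":0,"rz":0,"claw":0.6},
    {"dx":0,"dy":0,"dz":0,"rx":0,"ry":0,"rz":0,"claw":0.6},
    {"dx":0,"dy":0,"dz":0,"rx":0,"ry":0,"rz":0,"claw":0.6},
    {"dx":0,"dy":0,"dz":-0.2,"rx":0,"ry":0,"rz":0,"claw":0.6},
    {"dx":0,"dy":0,"dz":-0.4,"rx":0,"ry":0,"rz":0,"claw":0.6},
    {"dx":0,"dy":0,"dz":-0.4,"rx":0,"ry":0,"rz":0,"claw":0.6},
    {"dx":0.4,"dy":0,"dz":0,"rx":0,"ry":0,"rz":0,"claw":0.6},
    {"dx":0.4,"dy":0,"dz":0,"rx":0,"ry":0,"rz":0,"claw":0.6},
    {"dx":0,"dy":0,"dz":0,"rx":0,"ry":0,"rz":0,"claw":0.6}
  ]
}}

```text
time_s: 26.9
ee_pos: [0.3643, 0.1841, 0.1556]
eef_rot: [-3.142, -0.001, -3.141]
force: [0.4, -0.9, 0.6]
grip_width: 0.0373
grip_force: 0.0
```

Run:
```python
from h import *
p=viewer.camera("top"); T=cloud(p)
rep(T,"grip",.42,.48,.05,.25,.06,.1)
rep(T,"tub+",.5,.63,.076,.145,.06,.12)
rep(T,"tub-",.5,.63,.01,.076,.06,.12)
rep(T,"picks0",.5,.63,.17,.235,.06,.12)
rep(T,"picks1",.5,.63,.24,.31,.06,.12)
cv2.imwrite("pics/z6.png",cv2.resize(p["img"][190:320,150:300,::-1],None,fx=4,fy=4))
s=viewer.camera("wrist"); cv2.imwrite("pics/w6.png",s["img"][...,::-1])
```

```text
grip 69 mean [0.4465 0.1846 0.0669] rect [0.4467 0.1846] [0.021 0.015] 1.8
tub+ 268 mean [0.5627 0.1024 0.0871] rect [0.5645 0.1043] [0.041 0.04 ] 44.7
tub- 259 mean [0.5629 0.0428 0.0882] rect [0.5649 0.0443] [0.04  0.042] 89.9
picks0 329 mean [0.5636 0.2065 0.0787] rect [0.5642 0.2085] [0.043 0.042] 88.0
picks1 347 mean [0.5545 0.2663 0.0783] rect [0.5553 0.2686] [0.043 0.044] 9.7
```

View pics/z6.png

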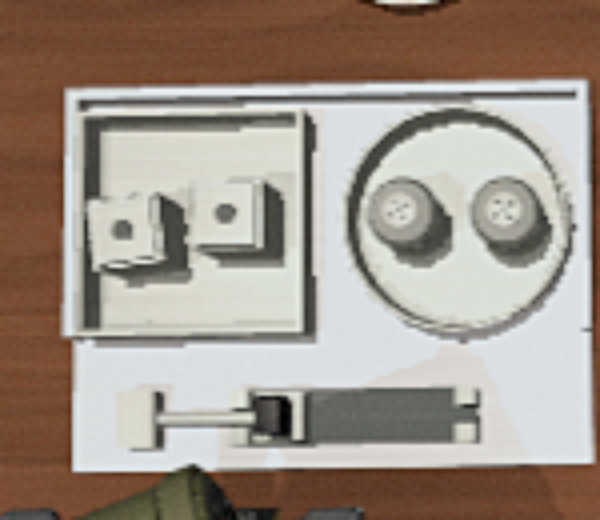

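View pics/w6.png

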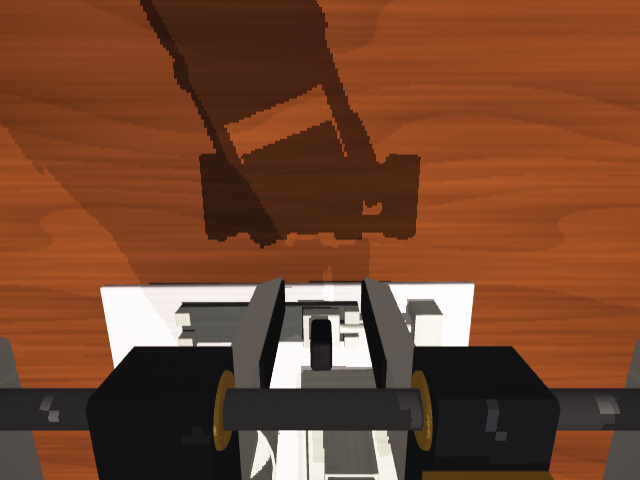

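The bolt enters the keeper (140,418), the carriage is at the left end stop (270,415), and all four items stand upright in the right containers. Handing in.

```bash
python3 -c "
from station import hand_in; print(hand_in())"
```

```text
the job is handed in; nothing more can be done
None
```

I handed the job in at about 27 s: both shakers stand upright in the tub, both toothpick boxes stand upright in the pan, and the lock, slid last, is at its end stop with the bolt in its keeper; the other tableware was left alone.

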